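Find the flat of a gear-drive shaft and hold the set collar on it

ROBOT

A 7-joint arm with a two-finger parallel gripper is mounted at the origin on a cart in front of the work surface, level with it; the furniture and walls round the work are solid. World frame = base frame: x ahead of the robot, y to its left, z up, the work surface at z = 0. Lengths are in mm, angles in rad, forces in N, time in s.
With the tool pointing down it reaches from about 350 to 775 mm from the base axis. Payload 3.1 kg.
Tool frame: the origin (TCP) lies on the front face of the gripper's body, between the roots of the fingers; the fingertips stand 73 mm ahead of it and the grasp point (between the pads) lies 54 mm ahead of it; y points along the fingers, x is the direction in which the jaws open and shut, and the axes are right-handed (so a half turn about y gives the same grasp; the last joint's range is limited). The gripper opens to 85 mm and grips with 20 to 120 N. Pads are 22 mm wide; open, the fingers measure 114 mm over their backs; the gripper's body (76 mm by 85 mm) begins 54 mm behind the grasp point. The pads swing forward as they close: fully open they stand 13 mm farther back than shut.
Start: joints at [-1.268, 0.311, 0.014, 1.512, -0.004, 1.319, -0.027], TCP at [185.876, 517.654, 303.904] pointing down, gripper open.
Joint ranges: [-2.7, 2.7], [-0.3, 1.91], [-1.27, 1.3], [0.12, 2.57], [-1.44, 4.58], [0.2, 2.03], [-3.05, 3.05]. Speed limits (rad/s): [2.79, 2.79, 3.14, 3.14, 3.14, 3.14, 3.14].

INTERFACE

Orientations are given as a unit quaternion [x, y, z, w].
In Python, from station import arm gives the robot as it stands.
- The arm moves only by the tool step_arm, never from a script. Its argument "plan" is a list of rows, each an object with "dp": the shift along the tool's x, y, z in cm, a list of three; "delta_rot": the turn, a rotation vector about the tool's x, y, z in degrees, a list of three. In form: [{"dp": [tx, ty, tz], "delta_rot": [ax, ay, az]}, ...]. A call has exactly 8 rows; each row is the pose to reach, as a shift and turn from the pose commanded when the call began, along the tool's axes at that moment; what a row does not reach only later rows make up. A row lasts 1/12 s, in which the tool goes at most 41.7 mm and 7.16 degrees, less where a joint would pass 70% of its speed; a pose out of reach is approached as far as the arm can. A call with a gripper value outside its range is refused whole. "claw" is the closure, from -1 (fully open) to 1 (shut), set as the call begins (left out, the last holds). The fingers move at their own pace and stop on an object; "grip_force" is the grip in N (left out, the last holds). Time passes only in rows, so rows that repeat a pose let the fingers close, or fill a call up. It gives the time, the measured TCP pose, the force and the opening at its end, in the units of the state.
- arm.read_state(): the state, without advancing time (a new reading comes with each control period).
- arm.read_camera(name): name is "side" or "top"; returns a dict with "frame" (384x512x3 uint8, red, green, blue), "range_z" (384x512 float32, mm along the optical axis (not along the pixel's ray), 0 where there is no reading), "intrinsics" (3x3 intrinsics, pixels), "cam_to_world" (4x4, takes a point from camera to world coordinates). Camera axes: x right, y down, z forward; pixel columns grow to the right and rows downward; lengths in mm; the calibration is good to about 2 mm. A picture is of the moment at which its call begins.
- arm.job_done(): hands the job in, once; it reports no verdict.
The state is a dict: "t": time; "joint_positions": joint angles; "qd": joint speeds; "effort": joint torques, N m; "position": TCP position; "eef_rot": TCP orientation; "wrist_force": force on the tool from outside, world axes, zero at the start; "moment": the same for the moment, N m; "gripper_width": finger opening in mm.
Only numpy, scipy, OpenCV 4.12 (cv2) and the standard library are available. Lean on these libraries where they do the work, as an engineer would, in place of code of your own. Each camera call takes 0.05 s, during which the arm holds its last target. There are 200 camera calls.

TASK

Slide the cover fully shut over the open gears of the bench drive so that nothing can drop in, then grip the bare shaft at its flat and turn it until the flat faces squarely to the front of the drive. Then take the loose shaft collar, lower it onto the shaft with its set screw square on the flat and about 10 mm of shaft showing above it, and finish still holding it there in the gripper, clear of the boss below, so that I can tighten the screw. Leave the tools and other things on the bench where they are.

Things in the scene. Friction and masses are not known exactly. Their poses are not given: they have to be found in the camera images.
- drive: Grey cast gear drive bolted down, 88 x 172 mm in plan plus feet, top face 70 mm above the worktop. Origin on the worktop under the shaft axis. -x is its front (the long side toward the robot, with a small sight glass low on it). A finned motor, 53 mm across, lies along +x at its rear from x = 44 to 125 mm, top at 65 mm. A 50 mm round boss surrounds the shaft's foot, up to 78 mm.
- gears (a point): Centre of the gear compartment's mouth, a 52 x 46 mm opening in the drive's top face, 57 mm to +y of the shaft axis; its axes are the drive's. The cover slides over it between two rails along the drive's y (outer faces 72 mm apart, tops 79 mm above the worktop, from 28 to 128 mm to +y of the shaft axis).
- cover_slide (a joint): How far the flat steel cover (61 x 54 mm, 4 mm thick) stands open, in m: 0 = fully shut over the gears, against its end stop at the shaft side; grows as it slides along the drive's +y, away from the shaft, to 0.046. It takes about 1.5 N to slide and stays where it is left.
- cover_rib (a point): Centre of the black grip rib that stands on the cover: 36 mm long along the drive's x, 10 mm thick along its y, 16 mm high, from 75 to 91 mm above the worktop. It rides with the cover (its x, y, z are the drive's axes); shut, it is 76 mm to +y of the shaft axis. Pinch it from above with fingers closing along the drive's y, or push it.
- shaft_turn (a joint): Angle of the shaft in rad: 0 = its flat faces the front (-x) of the drive; positive = turned anticlockwise seen from above. It can turn to 3.1 either way, with a light drag of about 0.04 N m, and stays where it is left.
- shaft: Upright bare steel shaft, 20 mm diameter. Origin on its axis 70 mm above the worktop; z up; -x points out of its one flat, which is 3.5 mm deep, 15 mm wide, cut from 82 mm above the worktop to the end at 120 mm; full round below. Across the flat and its back it measures 16.5 mm, elsewhere 20, so fingers square on the flat close to 16.5 mm. Top edge bevelled 2.5 mm.
- flat (a point): Middle of the flat's face, 101 mm above the worktop and 6.5 mm from the shaft axis; its axes are the shaft's (-x points straight out of the flat).
- shaft_end (a point): Centre of the shaft's top end, 120 mm above the worktop; its axes are the shaft's.
- collar: Loose steel shaft collar (thick ring) lying flat on the two stacked cases right of the drive: 32 mm outside, 22 mm bore, 16 mm high, 60 g. Origin at the centre of its underside, z up. A 5 mm set screw through its -x side at mid height stands proud to 22 mm from the axis; grip the collar across its y, clear of it.
- cases: Two closed dark blue hard cases, each 107 x 150 x 45 mm, stacked on the worktop to the right of the drive, 90 mm high in all, fixed; origin under the centre of the lower one, long side along its y. The collar lies on the upper lid.
- screw (a point): Tip of the set screw, 3.3 mm inside the bore: 7.7 mm from the collar's axis, 8 mm above its underside; axes are the collar's (outer end to -x). The collar goes down over the shaft only with the screw in line with the flat, within about 0.3 rad.
- collar_top (a point): Centre of the collar's upper face, 16 mm above its underside.
- bench (a point): Fixed point on the worktop between drive and cases. Round it: the hood's raised sash hangs over the work, its level lower edge 0.72 m up, through x 0.31, y -0.13, running 15 degrees off y (nearer the robot on the right). Reach in below it, elbow and forearm clear, leaning the hand back if need be. The hood's tall corner post stands on the left, from x 0.35, y 0.22 outward.
- hex_key: Black hex key, 83 x 29 mm, lying right of the motor. Not to be moved.
- tee_fitting: Metal tube tee, 48 x 35 x 18 mm, lying behind the collar. Not to be moved.
- union_fitting: Metal tube union, 39 x 18 x 20 mm, lying behind the collar. Not to be moved.
- screwdriver_red: Screwdriver, 156 mm long, lying to the left of the drive. Not to be moved.
- beaker: Beaker, 51 mm across, 66 mm high, standing toward the back. Not to be moved.
- timer: Bench timer, 62 x 62 x 18 mm, lying to the right of the collar. Not to be moved.

How it is judged (in metres and radians):
On the way, in this order (a step that is already met when the one before it is completed fails the run):
1. the cover is fully shut over the gears (value of joint cover_slide below 0.003 m), for 0.2 s.
2. the fingers hold the shaft by its flat, and the flat faces the front of the drive (contact force between the fingers and shaft above 2 N and distance between the grasp point and flat below 0.035 m and value of joint shaft_turn between -0.12 and 0.12 rad), for 0.2 s.
At the end, for the whole second after the job is handed in: Cover shut within 3 mm; flat to the front within 0.2 rad; collar on the shaft (axes within 3 mm, tilt under 0.12 rad), set screw over the flat within 0.19 rad, 5.5 to 14.5 mm of shaft showing above it, still gripped with over 3 N and at rest (value of joint cover_slide below 0.003 m and value of joint shaft_turn between -0.2 and 0.2 rad and horizontal distance between collar_top and shaft_end below 0.003 m and z of collar_top in the frame of shaft_end between -0.0145 and -0.0055 m and angle between the x axis of collar and the x axis of shaft, either way round below 0.19 rad and x of screw in the frame of shaft_end below -0.005 m and angle between collar's own z axis and vertical below 0.12 rad and contact force between the fingers and collar above 3 N and linear speed of collar below 0.02 m/s); the arm keeps its last pose, push and grip.
It fails at once if one of the things lying about was moved more than 30 mm (distance of any of hex_key, tee_fitting, union_fitting, screwdriver_red, beaker, timer from where it was at the start of the episode above 0.03 m).
It also fails if it takes over 67 s, if anything falls off the work surface, if the arm or the gripper's body presses on something with over 40 N, if the wrist force passes 120 N, or if a joint passes its speed limit or range.

## Working session

There is one attempt and no reset: what is moved stays moved. The work goes in short steps, Python scripts to look and compute and a tool call to move; the robot and the scene stay as the last step left them, time stands still between calls to the robot, and variables do not carry over. Pictures are saved under pics/ and viewed, about 8 in all and at most 12, crops included, and the job is handed in when it is done.

Besides the shell and the picture viewer there is one more tool, called after ">>>" as name([rows], argument=value, ...), one row to a line, values as JSON. step_arm: Moves the arm, as the interface text tells. Its arguments: {"type":"object","properties":{"plan":{"type":"array","items":{"type":"object","properties":{"dp":{"type":"array","items":{"type":"number"}},"delta_rot":{"type":"array","items":{"type":"number"}}}}},"claw":{"type":"number"},"grip_force":{"type":"number"}},"required":["plan"]}

```bash
ls; mkdir -p pics
cat > h.py <<'E'
from station import arm
import numpy as np, cv2
from scipy.spatial.transform import Rotation as R
def snap(n):
    d=arm.read_camera(n); np.savez(f'/tmp/{n}.npz',**d); return d
def ld(n): return dict(np.load(f'/tmp/{n}.npz'))
def save(d,fn,crop=None,s=1):
    im=d['frame'][:,:,::-1]
    if crop: u0,v0,u1,v1=crop; im=im[v0:v1,u0:u1]
    im=cv2.resize(im,None,fx=s,fy=s,interpolation=cv2.INTER_CUBIC); cv2.imwrite(fn,im)
def onz(d,u,v,z):
    T=d['cam_to_world']; r=T[:3,:3]@np.linalg.inv(d['intrinsics'])@[u,v,1]; o=T[:3,3]
    return o+r*(z-o[2])/r[2]
def pts(d):
    z=d['range_z']; v,u=np.mgrid[:z.shape[0],:z.shape[1]]
    p=np.stack([u*z,v*z,z],-1)@np.linalg.inv(d['intrinsics']).T
    T=d['cam_to_world']; return p@T[:3,:3].T+T[:3,3]
def proj(d,p):
    T=np.linalg.inv(d['cam_to_world']); q=d['intrinsics']@(T[:3,:3]@p+T[:3,3]); return q[:2]/q[2]
E
python3 - <<'E'
from h import *
s=arm.read_state(); print(s['position'],s['eef_rot'],s['t'],R.from_quat(s['eef_rot']).as_matrix().round(3))
for n in('top','side'):
    d=snap(n); save(d,f'pics/{n}0.png',s=1.5); print(n,d['cam_to_world'].round(2).tolist(),d['intrinsics'].tolist())
E
```

```text
pics
[185.66929897 517.10903989 302.81160097] [ 0.57884147  0.40617276 -0.40751725 -0.57783729] 0.0 [[ 0.338 -0.001 -0.941]
 [ 0.941 -0.002  0.338]
 [-0.002 -1.    -0.   ]]
top [[-0.01, -0.99, 0.12, 376.19], [-1.0, 0.01, -0.0, -143.36], [-0.0, -0.12, -0.99, 986.96], [0.0, 0.0, 0.0, 1.0]] [[389.11360650549716, 0.0, 261.5156096767874], [0.0, 389.11360650549716, 180.28935897325917], [0.0, 0.0, 1.0]]
side [[0.01, -0.59, 0.81, -345.84], [-1.0, -0.0, 0.0, -169.77], [-0.0, -0.81, -0.59, 691.11], [0.0, 0.0, 0.0, 1.0]] [[404.02052476513444, 0.0, 251.53913836528164], [0.0, 404.02052476513444, 192.96115287075628], [0.0, 0.0, 1.0]]
```

View pics/top0.png

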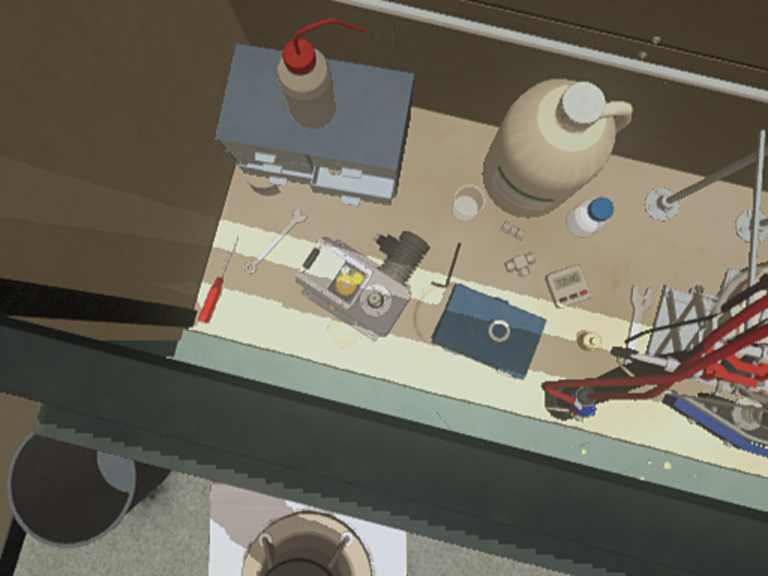

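View pics/side0.png

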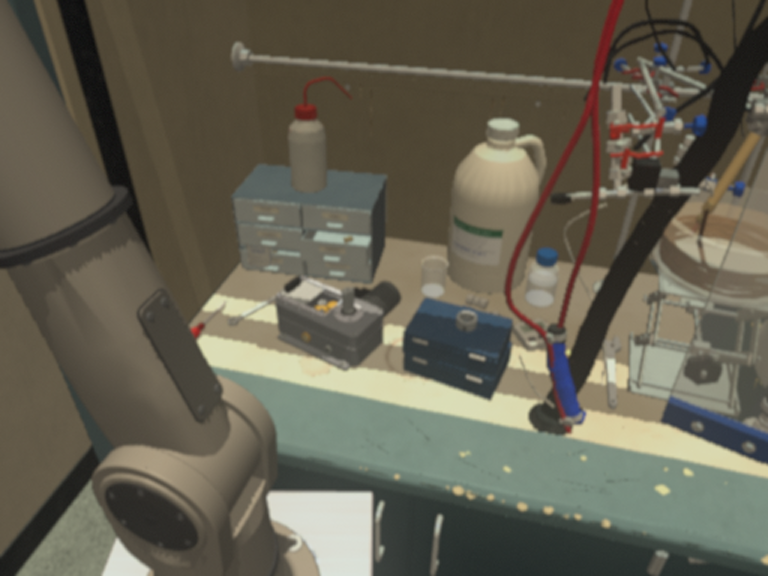

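Run:
```python
from h import *
d=ld('top'); 
a=d['frame'][:,:,::-1]
c=cv2.resize(a[150:230,190:290],None,fx=8,fy=8,interpolation=cv2.INTER_CUBIC)
cv2.imwrite('pics/t1.png',c[:600])
s=ld('side')['frame'][:,:,::-1]
c2=cv2.resize(a[200:240,310:355],None,fx=8,fy=8,interpolation=cv2.INTER_CUBIC)
c3=cv2.resize(s[180:240,180:260],None,fx=5,fy=5,interpolation=cv2.INTER_CUBIC)
W=np.zeros((320,800,3),np.uint8); W[:320,:360]=c2; W[:300,380:780]=c3
cv2.imwrite('pics/t2.png',W)
p=pts(d)
# cloud-based: shaft top z 112..125, collar z 100..112, rib 84..95
for n,(lo,hi) in dict(shaft=(112,126),collar=(100,113),rib=(85,96)).items():
    m=(p[...,2]>lo)&(p[...,2]<hi)&(d['range_z']>0)
    v,u=np.nonzero(m); k=(u>190)&(u<360)&(v>140)&(v<260)
    k2={'shaft':(u<290),'collar':(u>300),'rib':(u<225)}[n]; k&=k2
    q=p[v[k],u[k]]; print(n,len(q),u[k].min(),u[k].max(),v[k].min(),v[k].max(),q.mean(0),np.median(q,0))
```

```text
shaft 57 245 253 195 202 [ 441.25008167 -115.96192297  119.70129102] [ 441.56396487 -115.64733564  119.91305842]
collar 94 325 339 214 229 [ 389.27734298 -302.41886163  105.57484368] [ 390.17648418 -301.84318232  105.89381394]
rib 71 202 212 165 179 [506.18377117 -16.96065839  90.46165158] [506.14997817 -17.52418742  90.38901234]
```

View pics/t1.png

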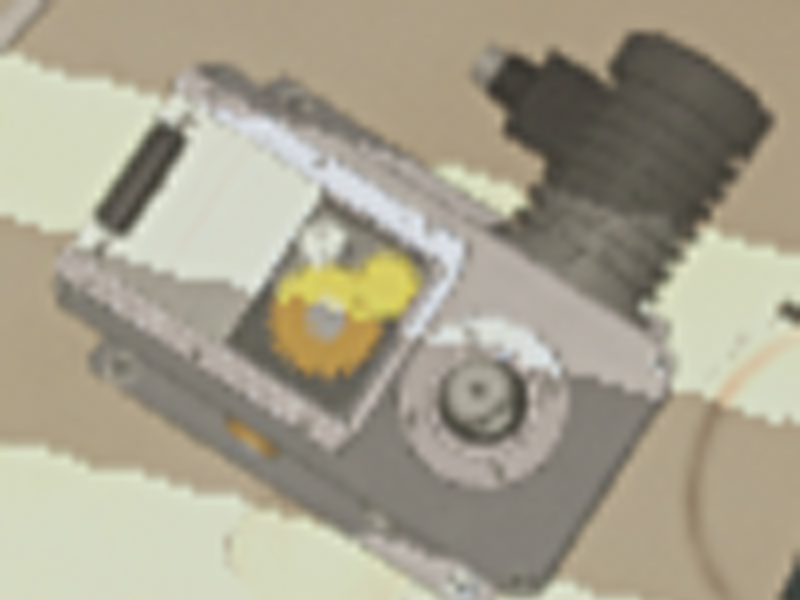

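View pics/t2.png

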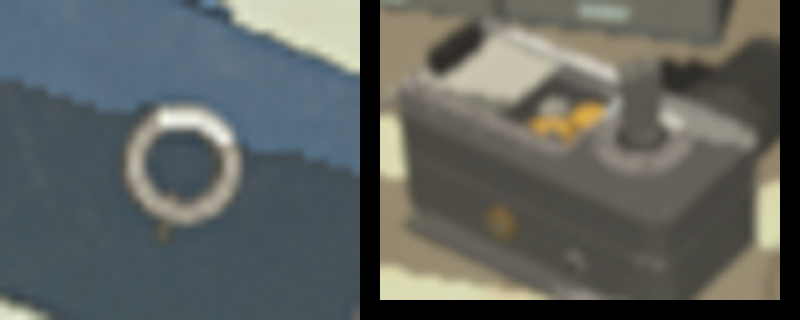

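```bash
cat >> h.py <<'E'
def down(jaw):  # tool x at world angle jaw (deg), tool y down
    a=np.radians(jaw); x=np.array([np.cos(a),np.sin(a),0]); y=np.array([0,0,-1.]); return R.from_matrix(np.stack([x,y,np.cross(x,y)],1))
def rows(*wps):  # each ((x,y,z) mm, jaw deg)
    s=arm.read_state(); R0=R.from_quat(s['eef_rot']); p0=np.array(s['position'])
    m=R0.as_matrix(); print('t',s['t'],'p',p0.round(1),'jaw',np.degrees(np.arctan2(m[1,0],m[0,0])).round(2),'ydown',m[:,1].round(3),'F',np.round(s['wrist_force'],1),'M',np.round(s['moment'],2),'w',round(s['gripper_width'],2),'q',np.round(s['joint_positions'],2))
    for p,j in wps: print((R0.inv().apply(np.array(p)-p0)/10).round(2).tolist(), np.degrees((R0.inv()*down(j)).as_rotvec()).round(1).tolist())
E
python3 - <<'E'
from h import *
d=ld('top')
rib=onz(d,207.6,172.5,91); sh=onz(d,250.25,199.75,120); co=onz(d,332.9,220.6,106); sc=onz(d,330.4,229,98)
print(rib,sh,co,sc,np.degrees(np.arctan2(*(co-sc)[1::-1])))
v=rib-sh; print(np.hypot(*v[:2]),np.degrees(np.arctan2(v[1],v[0]))-90)
for a,b in (((70,262),(335,440)),((230,80),(465,235))):
    A=onz(d,190+a[0]/8,150+a[1]/8,79);B=onz(d,190+b[0]/8,150+b[1]/8,79); w=A-B; print('yaw',np.degrees(np.arctan2(w[1],w[0]))-90)
rows(((130,385,300),70),((215,285,290),60),((290,205,280),57),((310,100,270),57),((400,0,250),57))
E
```

```text
[504.75626219 -19.0835239   91.        ] [ 437.78909664 -118.37107709  120.        ] [ 389.02118879 -303.54574149  106.        ] [ 370.28893178 -298.63896131   98.        ] -14.678433576127825
119.76067584812509 -33.9987566937662
yaw -34.561179700916426
yaw -34.38249361395709
t 0.1 p [185.7 517.2 302.9] jaw 70.25 ydown [-0.001 -0.002 -1.   ] F [-0.9 -0.1 -0.3] M [-0.02 -0.02  0.  ] w 85.46 q [-1.27  0.31  0.01  1.51 -0.    1.32 -0.03]
[-14.32, 0.32, 0.78] [0.0, 0.3, -0.1]
[-20.86, 1.34, -10.6] [0.0, 10.3, -0.1]
[-25.85, 2.35, -20.37] [0.0, 13.3, -0.1]
[-35.06, 3.37, -25.8] [0.0, 13.3, -0.1]
[-41.42, 5.38, -37.65] [0.0, 13.3, -0.1]
```

>>> step_arm([
  {"dp": [-4, 0.1, 0.2], "delta_rot": [0, 0, 0]},
  {"dp": [-8, 0.2, 0.4], "delta_rot": [0, 0, 0]},
  {"dp": [-11.5, 0.3, 0.6], "delta_rot": [0, 0, 0]},
  {"dp": [-14.3, 0.3, 0.8], "delta_rot": [0, 2, 0]},
  {"dp": [-16.5, 0.6, -3], "delta_rot": [0, 5, 0]},
  {"dp": [-18.7, 1, -6.8], "delta_rot": [0, 8, 0]},
  {"dp": [-20.9, 1.3, -10.6], "delta_rot": [0, 10.3, 0]},
  {"dp": [-20.9, 1.3, -10.6], "delta_rot": [0, 10.3, 0]},
], claw=0.6)

```text
t: 0.77
position: [218.8, 279.1, 290.1]
eef_rot: [0.616, 0.35, -0.35, -0.613]
wrist_force: [0.2, 0.0, -0.7]
gripper_width: 16.8
```

Run:
```python
from h import *
rows(((290,200,280),56),((310,100,270),56),((400,0,250),56))
```

```text
t 0.7667 p [218.8 279.1 290.1] jaw 59.32 ydown [ 0.001 -0.004 -1.   ] F [ 0.2  0.  -0.7] M [0.   0.08 0.  ] w 16.83 q [-1.13 -0.09  0.16  2.    0.02  1.24  0.06]
[-3.17, 1.05, -10.16] [0.2, 3.3, -0.2]
[-10.74, 2.09, -16.98] [0.2, 3.3, -0.2]
[-14.74, 4.14, -29.82] [0.2, 3.3, -0.2]
```

>>> step_arm([
  {"dp": [-1, 0.3, -3.5], "delta_rot": [0, 1, 0]},
  {"dp": [-2, 0.6, -7], "delta_rot": [0, 2, 0]},
  {"dp": [-3.2, 1, -10.2], "delta_rot": [0, 3.3, 0]},
  {"dp": [-6, 1.4, -12.5], "delta_rot": [0, 3.3, 0]},
  {"dp": [-8.5, 1.8, -14.8], "delta_rot": [0, 3.3, 0]},
  {"dp": [-10.7, 2.1, -17], "delta_rot": [0, 3.3, 0]},
  {"dp": [-10.7, 2.1, -17], "delta_rot": [0, 3.3, 0]},
  {"dp": [-10.7, 2.1, -17], "delta_rot": [0, 3.3, 0]},
])

```text
t: 1.43
position: [308.5, 106.1, 269.6]
eef_rot: [-0.623, -0.334, 0.334, 0.624]
wrist_force: [-0.5, 0.5, 0.4]
gripper_width: 17.0
```

Run:
```python
from h import *
rows(((400,0,240),56),((505.5,-18,200),56))
d=snap('side'); save(d,'pics/s2.png',s=1.2)
p=pts(d); m=(d['range_z']>0)&(p[...,2]>350)&(p[...,0]<600)&(abs(p[...,1])<300)
q=p[m]; 
for x0 in range(-100,500,50):
    k=(q[:,0]>=x0)&(q[:,0]<x0+50)
    if k.sum()>5: print(x0,k.sum(),q[k][:,2].max().round(),q[k][:,1].min().round(),q[k][:,1].max().round())
```

```text
t 1.4333 p [308.5 106.1 269.6] jaw 56.39 ydown [-0.001  0.001 -1.   ] F [-0.5  0.5  0.4] M [-0.    0.05 -0.02] w 16.99 q [-0.9  -0.17  0.45  2.1   0.08  1.19  0.51]
[-3.77, 2.95, -13.5] [-0.1, 0.4, 0.0]
[0.57, 6.94, -23.29] [-0.1, 0.4, 0.0]
-100 20815 641.0 -100.0 -2.0
-50 9071 636.0 -111.0 30.0
0 88 483.0 -91.0 -79.0
350 5281 561.0 204.0 300.0
```

View pics/s2.png

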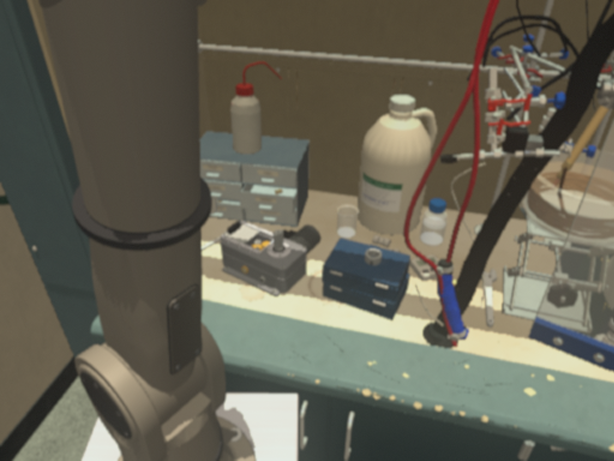

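```bash
cat > fk.py <<'E'
from h import *
from scipy.optimize import least_squares
Q=[[-1.268,.311,.014,1.512,-.004,1.319,-.027],[-1.13,-.09,.16,2.,.02,1.24,.06],[-.9,-.17,.45,2.1,.08,1.19,.51]]
P=[[185.8,517.4,303],[218.8,279.1,290.1],[308.5,106.1,269.6]]
def fk(q,x,s):
    d0,L1,L2,L3,e1,e2,e3=x; z=lambda a:R.from_euler('z',a); y=lambda a:R.from_euler('y',a)
    r=z(s[0]*q[0]); p=np.array([0,0,d0]); r=r*y(q[1]); sh=p
    r=r*z(s[1]*q[2]); p=p+r.apply([e1,0,L1]); el=p; r=r*y(q[3]); r=r*z(s[2]*q[4]); p=p+r.apply([e2,0,L2]); w=p
    r=r*y(q[5]); p=p+r.apply([e3,0,L3]); return sh,el,w,p
def fit(Q,P):
    best=None
    for s in ((-1,-1,-1),(-1,1,-1),(-1,1,1),(-1,-1,1)):
        f=lambda x:np.concatenate([(fk(q,x,s)[3]-p)for q,p in zip(Q,P)]+[.02*np.array(x[4:])])
        o=least_squares(f,[300,450,350,250,0,0,0]); 
        if best is None or o.cost<best[0]: best=(o.cost,s,o.x)
    return best
if __name__=='__main__':
    b=fit(Q,P); print(b)
    for q in Q: print([v.round() for v in fk(q,b[2],b[1])])
E
python3 fk.py
```

```text
(np.float64(269.53197170584724), (-1, -1, 1), array([-1.79749478e+02,  4.89626715e+02,  3.79560100e+02, -8.21157001e+00,
        2.37653946e-02, -1.06545095e+02, -5.30997339e+00]))
[array([   0.,    0., -180.]), array([ 45., 143., 286.]), array([167., 518., 295.]), array([168., 523., 303.])]
[array([   0.,    0., -180.]), array([-19., -40., 308.]), array([205., 284., 282.]), array([208., 288., 290.])]
[array([   0.,    0., -180.]), array([-51., -65., 303.]), array([303., 103., 262.]), array([308., 104., 270.])]
```

>>> step_arm([
  {"dp": [-0.9, 2.8, -1.4], "delta_rot": [0, 0, 0]},
  {"dp": [-1.8, 5.6, -2.9], "delta_rot": [0, 0, 0]},
  {"dp": [-2.6, 8.2, -4.5], "delta_rot": [0, 0, 0]},
  {"dp": [-2, 8.3, -8.4], "delta_rot": [0, 0.2, 0]},
  {"dp": [-1.4, 8.4, -12.3], "delta_rot": [0, 0.4, 0]},
  {"dp": [-0.8, 8.5, -16.2], "delta_rot": [0, 0.4, 0]},
  {"dp": [-0.2, 8.5, -20], "delta_rot": [0, 0.4, 0]},
  {"dp": [0.5, 8.5, -23.2], "delta_rot": [0, 0.4, 0]},
], claw=0)

```text
t: 2.15
position: [507.6, -15.1, 184.0]
eef_rot: [0.623, 0.334, -0.334, -0.623]
wrist_force: [-0.2, 0.6, 1.0]
gripper_width: 43.0
```

Run:
```python
from h import *
rows(((505.5,-18,185),56),((505.5,-18,153),56))
print(np.round(arm.read_state()['effort'],1))
d=snap('top'); save(d,'pics/t3.png',(150,110,350,260),4)
```

```text
t 2.15 p [507.6 -15.1 184. ] jaw 56.42 ydown [-0.    -0.001 -1.   ] F [-0.2  0.6  1. ] M [-0.04 -0.04  0.08] w 42.98 q [-0.54  0.39  0.7   1.82 -0.28  1.04  1.24]
[-0.35, -0.1, 0.02] [0.0, 0.4, -0.0]
[-0.35, 3.1, 0.02] [0.0, 0.4, -0.0]
[ -1.8 -34.5   6.  -17.1   0.4  -0.3  -0.3]
```

View pics/t3.png

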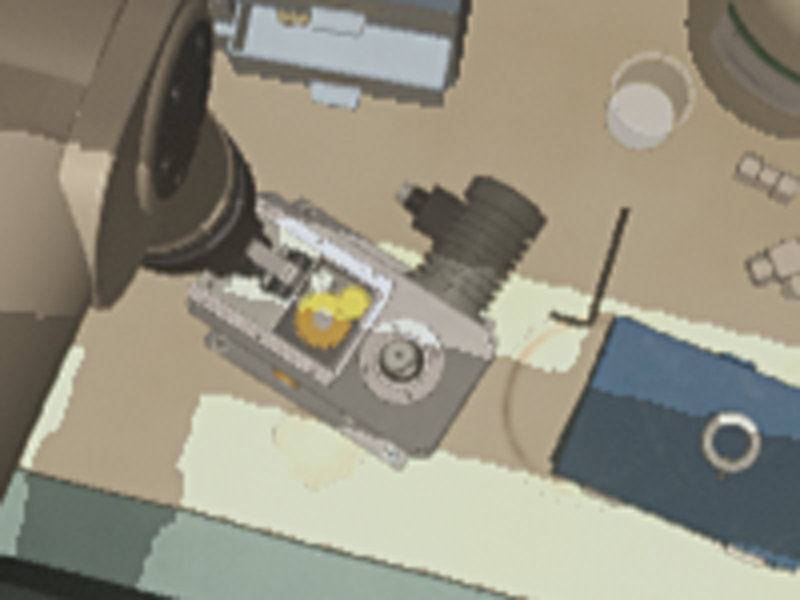

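>>> step_arm([
  {"dp": [-0.3, 1, 0], "delta_rot": [0, 0.2, 0]},
  {"dp": [-0.3, 2, 0], "delta_rot": [0, 0.2, 0]},
  {"dp": [-0.3, 3.1, 0], "delta_rot": [0, 0.2, 0]},
  {"dp": [-0.3, 3.1, 0], "delta_rot": [0, 0.2, 0]},
  {"dp": [-0.3, 3.1, 0], "delta_rot": [0, 0.2, 0]},
  {"dp": [-0.3, 3.1, 0], "delta_rot": [0, 0.2, 0]},
  {"dp": [-0.3, 3.1, 0], "delta_rot": [0, 0.2, 0]},
  {"dp": [-0.3, 3.1, 0], "delta_rot": [0, 0.2, 0]},
])

```text
t: 2.87
position: [503.7, -18.2, 154.6]
eef_rot: [0.624, 0.333, -0.332, -0.624]
wrist_force: [0.1, 0.2, 0.4]
gripper_width: 42.9
```

>>> step_arm([
  {"dp": [0, 0, 0], "delta_rot": [0, 0, 0]},
  {"dp": [0, 0, 0], "delta_rot": [0, 0, 0]},
  {"dp": [0, 0, 0], "delta_rot": [0, 0, 0]},
  {"dp": [0, 0, 0], "delta_rot": [0, 0, 0]},
  {"dp": [0, 0, 0], "delta_rot": [0, 0, 0]},
  {"dp": [0, 0, 0], "delta_rot": [0, 0, 0]},
  {"dp": [0, 0, 0], "delta_rot": [0, 0, 0]},
  {"dp": [0, 0, 0], "delta_rot": [0, 0, 0]},
], claw=1, grip_force=20)

```text
t: 3.53
position: [503.8, -18.3, 154.3]
eef_rot: [0.624, 0.333, -0.332, -0.624]
wrist_force: [-0.5, 2.0, 4.3]
gripper_width: 9.3
```

Run:
```python
from h import *
rows()
```

```text
t 3.5333 p [503.8 -18.3 154.3] jaw 56.06 ydown [ 0.001  0.    -1.   ] F [-0.5  2.   4.3] M [0.23 0.12 0.07] w 9.25 q [-0.52  0.42  0.68  1.86 -0.31  0.97  1.27]
```

>>> step_arm([
  {"dp": [-0.8, 0, 0], "delta_rot": [0, 0, 0]},
  {"dp": [-1.6, 0, 0], "delta_rot": [0, 0, 0]},
  {"dp": [-2.4, 0, 0], "delta_rot": [0, 0, 0]},
  {"dp": [-3.2, 0, 0], "delta_rot": [0, 0, 0]},
  {"dp": [-3.9, 0, 0], "delta_rot": [0, 0, 0]},
  {"dp": [-4.3, 0, 0], "delta_rot": [0, 0, 0]},
  {"dp": [-4.5, 0, 0], "delta_rot": [0, 0, 0]},
  {"dp": [-4.6, 0, 0], "delta_rot": [0, 0, 0]},
])

```text
t: 4.2
position: [480.3, -53.3, 154.3]
eef_rot: [-0.623, -0.336, 0.33, 0.625]
wrist_force: [6.6, 8.9, -0.9]
gripper_width: 9.1
```

Run:
```python
from h import *
rows()
d=snap('top'); save(d,'pics/t4.png',(190,150,290,225),7)
```

```text
t 4.2 p [480.3 -53.3 154.3] jaw 56.12 ydown [ 0.007  0.005 -1.   ] F [ 6.6  8.9 -0.9] M [ 1.96 -1.64  0.01] w 9.14 q [-0.48  0.37  0.7   1.92 -0.3   0.94  1.34]
```

View pics/t4.png

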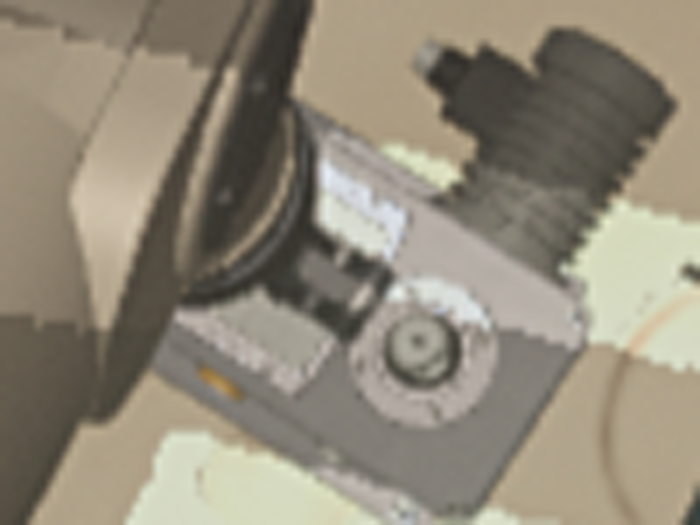

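Run:
```python
from h import *
t=ld('top')['frame'][:,:,::-1]; s=ld('side')['frame'][:,:,::-1]
def up(a,u,v,r,n):
    c=cv2.resize(a[v-r:v+r,u-r:u+r],(n,n),interpolation=cv2.INTER_CUBIC).astype(float)
    return np.clip((c-40)*1.5,0,255).astype(np.uint8)
W=np.hstack([up(t,250,199,10,400),up(s,232,200,16,400)]); cv2.imwrite('pics/c5.png',W)
```

```text
(no output)
```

View pics/c5.png

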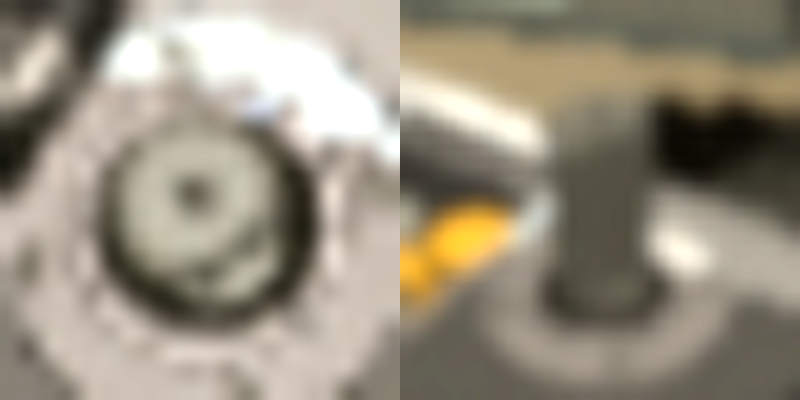

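>>> step_arm([
  {"dp": [0.4, 0, 0], "delta_rot": [0, 0, 0]},
  {"dp": [0.4, 0, 0], "delta_rot": [0, 0, 0]},
  {"dp": [0.4, 0, 0], "delta_rot": [0, 0, 0]},
  {"dp": [0.4, 0, 0], "delta_rot": [0, 0, 0]},
  {"dp": [0.4, -1, 0], "delta_rot": [0, 0, 0]},
  {"dp": [0.4, -2.5, 0], "delta_rot": [0, 0, 0]},
  {"dp": [0.4, -4, 0], "delta_rot": [0, 0, 0]},
  {"dp": [0.4, -5, 0], "delta_rot": [0, 0, 0]},
], claw=0)

```text
t: 4.92
position: [480.3, -54.2, 205.6]
eef_rot: [0.625, 0.332, -0.331, -0.624]
wrist_force: [0.8, -0.1, 0.6]
gripper_width: 42.8
```

Run:
```python
from h import *
rows(((439,-117,205),28),((439,-117,160),28))
```

```text
t 4.9167 p [480.3 -54.2 205.6] jaw 55.98 ydown [ 0.002 -0.001 -1.   ] F [ 0.8 -0.1  0.6] M [-0.02 -0.    0.04] w 42.81 q [-0.52  0.31  0.73  1.86 -0.23  1.06  1.28]
[-7.51, 0.06, -0.09] [0.1, 28.0, 0.0]
[-7.51, 4.56, -0.08] [0.1, 28.0, 0.0]
```

>>> step_arm([
  {"dp": [-2, 0, 0], "delta_rot": [0, 6, 0]},
  {"dp": [-4, 0, 0], "delta_rot": [0, 12, 0]},
  {"dp": [-6, 0, 0], "delta_rot": [0, 18, 0]},
  {"dp": [-7.5, 0, -0.1], "delta_rot": [0, 24, 0]},
  {"dp": [-7.5, 0, -0.1], "delta_rot": [0, 28, 0]},
  {"dp": [-7.5, 0, -0.1], "delta_rot": [0, 28, 0]},
  {"dp": [-7.5, 2, -0.1], "delta_rot": [0, 28, 0]},
  {"dp": [-7.5, 4.4, -0.1], "delta_rot": [0, 28, 0]},
])

```text
t: 5.58
position: [441.0, -116.1, 161.2]
eef_rot: [0.686, 0.174, -0.171, -0.685]
wrist_force: [0.0, 1.2, -0.8]
gripper_width: 42.4
```

>>> step_arm([
  {"dp": [0, 0, 0], "delta_rot": [0, 0, 0]},
  {"dp": [0, 0, 0], "delta_rot": [0, 0, 0]},
  {"dp": [0, 0, 0], "delta_rot": [0, 0, 0]},
  {"dp": [0, 0, 0], "delta_rot": [0, 0, 0]},
  {"dp": [0, 0, 0], "delta_rot": [0, 0, 0]},
  {"dp": [0, 0, 0], "delta_rot": [0, 0, 0]},
  {"dp": [0, 0, 0], "delta_rot": [0, 0, 0]},
  {"dp": [0, 0, 0], "delta_rot": [0, 0, 0]},
], claw=1, grip_force=20)

```text
t: 6.25
position: [440.1, -114.2, 159.9]
eef_rot: [-0.686, -0.173, 0.171, 0.686]
wrist_force: [5.3, 2.8, -12.6]
gripper_width: 15.6
```

Run:
```python
from h import *
rows(((439,-117,160),-34))
```

```text
t 6.25 p [ 440.1 -114.2  159.9] jaw 28.2 ydown [ 0.002  0.001 -1.   ] F [  5.3   2.8 -12.6] M [ 0.44 -0.9  -0.05] w 15.63 q [-0.47  0.34  0.84  1.99 -0.31  0.95  1.02]
[-0.23, -0.01, -0.19] [-0.1, 62.2, 0.1]
```

>>> step_arm([
  {"dp": [0, 0, 0], "delta_rot": [0, 7, 0]},
  {"dp": [0, 0, 0], "delta_rot": [0, 14, 0]},
  {"dp": [0, 0, -0.1], "delta_rot": [0, 21, 0]},
  {"dp": [0, 0, -0.1], "delta_rot": [0, 28, 0]},
  {"dp": [0, 0, -0.2], "delta_rot": [0, 35, 0]},
  {"dp": [-0.1, 0, -0.2], "delta_rot": [0, 42, 0]},
  {"dp": [-0.1, 0, -0.3], "delta_rot": [0, 49, 0]},
  {"dp": [-0.1, 0, -0.3], "delta_rot": [0, 55, 0]},
])

```text
t: 6.92
position: [441.9, -115.9, 159.9]
eef_rot: [-0.686, 0.164, -0.166, 0.689]
wrist_force: [7.2, 3.2, -15.6]
gripper_width: 15.5
```

Run:
```python
from h import *
rows(((440.75,-118,160),-34))
```

```text
t 6.9167 p [ 441.9 -115.9  159.9] jaw -27.01 ydown [ 0.004  0.003 -1.   ] F [  7.2   3.2 -15.6] M [ 0.64 -1.45  0.03] w 15.52 q [-0.62  0.42  1.07  1.99 -0.45  0.99  0.2 ]
[-0.0, -0.01, -0.24] [-0.3, 7.0, 0.1]
```

>>> step_arm([
  {"dp": [0, 0, -0.1], "delta_rot": [0, 4, 0]},
  {"dp": [0, 0, -0.2], "delta_rot": [0, 7, 0]},
  {"dp": [0, 0, -0.2], "delta_rot": [0, 7, 0]},
  {"dp": [0, 0, -0.2], "delta_rot": [0, 7, 0]},
  {"dp": [0, 0, -0.2], "delta_rot": [0, 7, 0]},
  {"dp": [0, 0, -0.2], "delta_rot": [0, 7, 0]},
  {"dp": [0, 0, -0.2], "delta_rot": [0, 7, 0]},
  {"dp": [0, 0, -0.2], "delta_rot": [0, 7, 0]},
])

```text
t: 7.58
position: [441.9, -116.3, 159.9]
eef_rot: [-0.675, 0.203, -0.206, 0.679]
wrist_force: [8.9, 6.4, -15.3]
gripper_width: 16.0
```

Run:
```python
from h import *
rows(((440.75,-118,160),-34))
```

```text
t 7.5833 p [ 441.9 -116.3  159.9] jaw -33.64 ydown [ 0.005  0.005 -1.   ] F [  8.9   6.4 -15.3] M [ 1.18 -1.71 -0.06] w 15.99 q [-0.64  0.44  1.1   1.99 -0.48  1.    0.11]
[-0.0, -0.01, -0.2] [-0.4, 0.4, 0.1]
```

>>> step_arm([
  {"dp": [0, 0, 0], "delta_rot": [0, 0, 0]},
  {"dp": [0, 0, 0], "delta_rot": [0, 0, 0]},
  {"dp": [0, 0, 0], "delta_rot": [0, 0, 0]},
  {"dp": [0, 0, 0], "delta_rot": [0, 0, 0]},
  {"dp": [0, -1, 0], "delta_rot": [0, 0, 0]},
  {"dp": [0, -2.5, 0], "delta_rot": [0, 0, 0]},
  {"dp": [0, -4, 0], "delta_rot": [0, 0, 0]},
  {"dp": [0, -5, 0], "delta_rot": [0, 0, 0]},
], claw=0)

```text
t: 8.25
position: [438.9, -121.9, 211.8]
eef_rot: [0.676, -0.206, 0.208, -0.676]
wrist_force: [0.0, -0.7, 1.0]
gripper_width: 42.8
```

Run:
```python
from h import *
rows(((440,-200,213),20),((389.5,-303,213),74.5))
```

```text
t 8.25 p [ 438.9 -121.9  211.8] jaw -34.01 ydown [ 0.002 -0.001 -1.   ] F [ 0.  -0.7  1. ] M [ 0.01 -0.02 -0.02] w 42.77 q [-0.71  0.36  1.19  1.93 -0.38  1.1   0.03]
[4.46, -0.11, -6.41] [0.0, -54.0, 0.1]
[6.03, -0.11, -17.78] [0.1, -108.5, 0.1]
```

>>> step_arm([
  {"dp": [0.8, 0, -2.3], "delta_rot": [0, 7, 0]},
  {"dp": [1.6, 0, -4.8], "delta_rot": [0, 14, 0]},
  {"dp": [2.5, 0, -7.3], "delta_rot": [0, 21, 0]},
  {"dp": [3.3, 0, -9.8], "delta_rot": [0, 28, 0]},
  {"dp": [4.1, 0, -12.2], "delta_rot": [0, 35, 0]},
  {"dp": [5, 0, -14.6], "delta_rot": [0, 42, 0]},
  {"dp": [5.6, 0, -16.5], "delta_rot": [0, 49, 0]},
  {"dp": [6, 0, -17.7], "delta_rot": [0, 56, 0]},
])

```text
t: 8.92
position: [388.1, -304.2, 210.9]
eef_rot: [0.498, -0.502, 0.503, -0.497]
wrist_force: [0.4, -0.1, -0.3]
gripper_width: 42.5
```

Run:
```python
from h import *
rows(((389.5,-303,213),-105.3))
```

```text
t 8.9167 p [ 388.1 -304.2  210.9] jaw -90.5 ydown [ 0.    -0.002 -1.   ] F [ 0.4 -0.1 -0.3] M [-0.02 -0.02 -0.06] w 42.52 q [-0.28  0.53  1.26  1.84 -0.54  1.18 -0.43]
[-0.12, -0.21, 0.14] [-0.0, 14.8, 0.1]
```

>>> step_arm([
  {"dp": [-0.1, 0, 0.1], "delta_rot": [0, 7, 0]},
  {"dp": [-0.1, 0, 0.1], "delta_rot": [0, 14.5, 0]},
  {"dp": [-0.1, 0, 0.1], "delta_rot": [0, 14.5, 0]},
  {"dp": [-0.1, 0, 0.1], "delta_rot": [0, 14.5, 0]},
  {"dp": [-0.1, 0, 0.1], "delta_rot": [0, 14.5, 0]},
  {"dp": [-0.1, 0, 0.1], "delta_rot": [0, 14.5, 0]},
  {"dp": [-0.1, 0, 0.1], "delta_rot": [0, 14.5, 0]},
  {"dp": [-0.1, 0, 0.1], "delta_rot": [0, 14.5, 0]},
])

```text
t: 9.58
position: [390.6, -300.1, 210.0]
eef_rot: [-0.433, 0.559, -0.559, 0.434]
wrist_force: [-0.1, -0.1, -0.3]
gripper_width: 42.6
```

Run:
```python
from h import *
rows(((389.3,-302.8,213),-105.3),((389.3,-302.8,166),-105.3))
d=snap('top'); s=snap('side')
a=d['frame'][:,:,::-1]
def up(a,u0,v0,u1,v1,f): return cv2.resize(a[v0:v1,u0:u1],None,fx=f,fy=f,interpolation=cv2.INTER_CUBIC)
W=np.zeros((600,800,3),np.uint8)
W[:300,:400]=up(a,200,160,300,235,4); W[:300,400:800]=up(a,280,180,380,255,4)
x=up(s['frame'][:,:,::-1],180,160,380,235,4); W[300:600]=x
c=up(a,240,190,260,210,15).astype(float); 
cv2.imwrite('pics/v6.png',W)
```

```text
t 9.5833 p [ 390.6 -300.1  210. ] jaw -104.39 ydown [ 0.  0. -1.] F [-0.1 -0.1 -0.3] M [ 0.01 -0.01  0.01] w 42.62 q [-0.29  0.53  1.27  1.84 -0.55  1.19 -0.67]
[0.29, -0.3, -0.06] [-0.0, 0.9, -0.0]
[0.29, 4.4, -0.06] [-0.0, 0.9, -0.0]
```

View pics/v6.png

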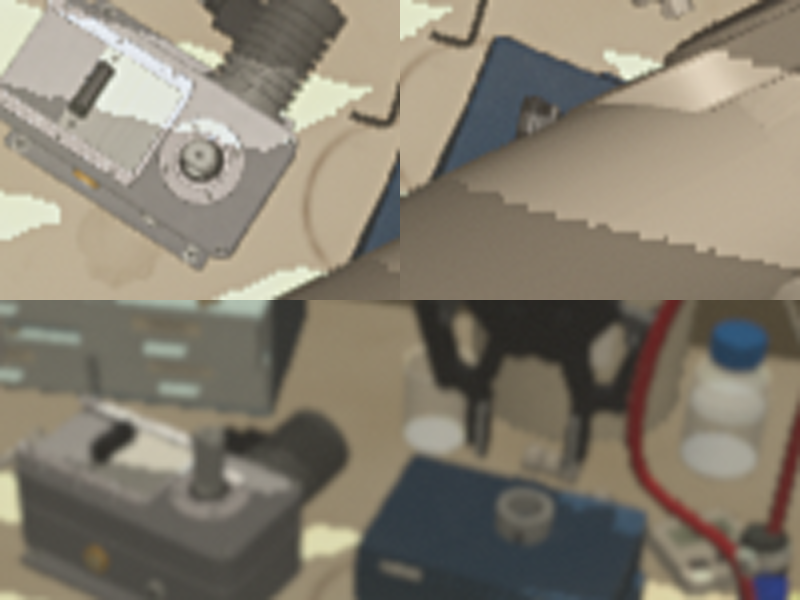

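>>> step_arm([
  {"dp": [0.3, 0.8, -0.1], "delta_rot": [0, 0.9, 0]},
  {"dp": [0.3, 1.8, -0.1], "delta_rot": [0, 0.9, 0]},
  {"dp": [0.3, 2.8, -0.1], "delta_rot": [0, 0.9, 0]},
  {"dp": [0.3, 3.6, -0.1], "delta_rot": [0, 0.9, 0]},
  {"dp": [0.3, 4.2, -0.1], "delta_rot": [0, 0.9, 0]},
  {"dp": [0.3, 4.6, -0.1], "delta_rot": [0, 0.9, 0]},
  {"dp": [0.3, 4.6, -0.1], "delta_rot": [0, 0.9, 0]},
  {"dp": [0.3, 4.6, -0.1], "delta_rot": [0, 0.9, 0]},
])

```text
t: 10.35
position: [388.7, -303.1, 163.7]
eef_rot: [-0.429, 0.562, -0.562, 0.429]
wrist_force: [0.0, -0.2, -0.4]
gripper_width: 42.7
```

Run:
```python
from h import *
rows(((389.3,-302.8,164),-105.3))
d=ld('top'); s=snap('side')
def up(a,u0,v0,u1,v1,n): return cv2.resize(a[v0:v1,u0:u1],n,interpolation=cv2.INTER_CUBIC)
a=d['frame'][:,:,::-1]
c=up(a,240,190,260,210,(400,400)).astype(float); c=np.clip((c-40)*1.5,0,255).astype(np.uint8)
W=np.hstack([c,up(s['frame'][:,:,::-1],280,190,340,250,(400,400))]); cv2.imwrite('pics/v7.png',W)
```

```text
t 10.35 p [ 388.7 -303.1  163.7] jaw -105.36 ydown [-0. -0. -1.] F [ 0.  -0.2 -0.4] M [ 0.03  0.   -0.04] w 42.65 q [-0.24  0.59  1.2   1.89 -0.62  1.1  -0.63]
[-0.04, -0.03, 0.05] [0.0, -0.1, 0.0]
```

View pics/v7.png

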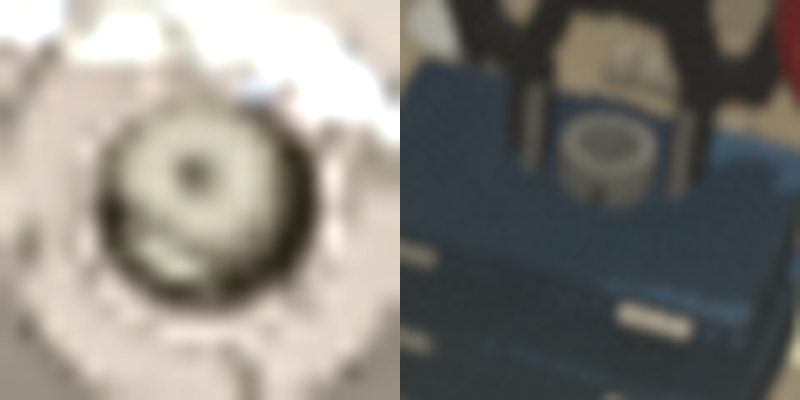

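>>> step_arm([
  {"dp": [0, 0, 0], "delta_rot": [0, 0, 0]},
  {"dp": [0, 0, 0], "delta_rot": [0, 0, 0]},
  {"dp": [0, 0, 0], "delta_rot": [0, 0, 0]},
  {"dp": [0, 0, 0], "delta_rot": [0, 0, 0]},
  {"dp": [0, 0, 0], "delta_rot": [0, 0, 0]},
  {"dp": [0, 0, 0], "delta_rot": [0, 0, 0]},
  {"dp": [0, 0, 0], "delta_rot": [0, 0, 0]},
  {"dp": [0, 0, 0], "delta_rot": [0, 0, 0]},
], claw=1, grip_force=35)

```text
t: 11.07
position: [389.1, -303.4, 164.5]
eef_rot: [0.429, -0.562, 0.563, -0.429]
wrist_force: [-0.0, -0.0, 5.2]
gripper_width: 30.2
```

>>> step_arm([
  {"dp": [0, -0.6, 0], "delta_rot": [0, 0, 0]},
  {"dp": [0, -1.4, 0], "delta_rot": [0, 0, 0]},
  {"dp": [0, -2.4, 0], "delta_rot": [0, 0, 0]},
  {"dp": [0, -3.4, 0], "delta_rot": [0, 0, 0]},
  {"dp": [0, -4.2, 0], "delta_rot": [0, 0, 0]},
  {"dp": [0, -4.8, 0], "delta_rot": [0, 0, 0]},
  {"dp": [0, -5, 0], "delta_rot": [0, 0, 0]},
  {"dp": [0, -5, 0], "delta_rot": [0, 0, 0]},
])

```text
t: 11.73
position: [389.0, -303.2, 214.6]
eef_rot: [0.429, -0.562, 0.563, -0.429]
wrist_force: [0.6, 0.0, -0.8]
gripper_width: 30.4
```

Run:
```python
from h import *
rows(((439,-117.2,213),-122.5))
```

```text
t 11.7333 p [ 389.  -303.2  214.6] jaw -105.33 ydown [ 0.001 -0.    -1.   ] F [ 0.6  0.  -0.8] M [-0.01 -0.01  0.04] w 30.39 q [-0.28  0.51  1.24  1.83 -0.52  1.18 -0.71]
[-19.26, 0.16, -0.1] [-0.1, 17.2, -0.0]
```

>>> step_arm([
  {"dp": [-3, 0, 0], "delta_rot": [0, 3, 0]},
  {"dp": [-6.5, 0, 0], "delta_rot": [0, 6, 0]},
  {"dp": [-10, 0, 0], "delta_rot": [0, 10, 0]},
  {"dp": [-13.5, 0, -0.1], "delta_rot": [0, 14, 0]},
  {"dp": [-16.5, 0, -0.1], "delta_rot": [0, 18, 0]},
  {"dp": [-18.5, 0, -0.1], "delta_rot": [0, 18.5, 0]},
  {"dp": [-19.3, 0, -0.1], "delta_rot": [0, 18.5, 0]},
  {"dp": [-19.3, 0, -0.1], "delta_rot": [0, 18.5, 0]},
])

```text
t: 12.4
position: [439.3, -114.3, 213.3]
eef_rot: [-0.335, 0.623, -0.623, 0.334]
wrist_force: [0.0, -0.8, -0.4]
gripper_width: 30.4
```

Run:
```python
from h import *
rows(((439,-117.2,213),-123.8))
d=snap('top'); s=snap('side')
def up(a,u0,v0,u1,v1,n): return cv2.resize(a[v0:v1,u0:u1],n,interpolation=cv2.INTER_CUBIC)
W=np.hstack([up(d['frame'][:,:,::-1],230,175,270,215,(400,400)),up(s['frame'][:,:,::-1],207,162,257,212,(400,400))]); cv2.imwrite('pics/v8.png',W)
```

```text
t 12.4 p [ 439.3 -114.3  213.3] jaw -123.54 ydown [-0.001  0.001 -1.   ] F [ 0.  -0.8 -0.4] M [-0.07  0.02  0.05] w 30.37 q [-0.78  0.4   1.27  1.93 -0.43  1.13 -1.49]
[0.26, 0.03, 0.13] [0.1, 0.3, 0.0]
```

View pics/v8.png

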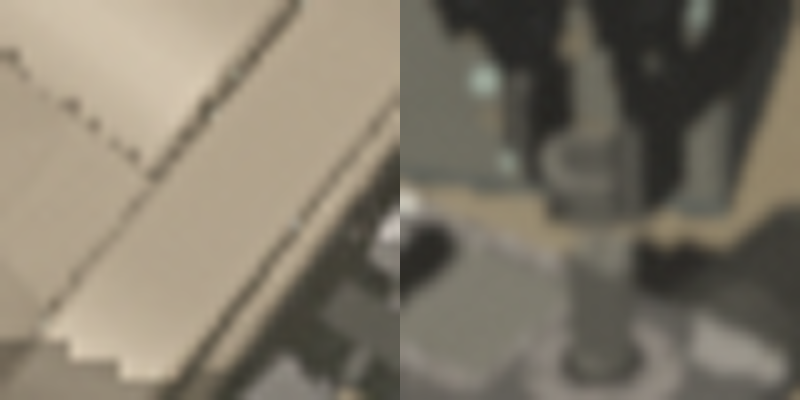

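>>> step_arm([
  {"dp": [0.26, 0, 0.13], "delta_rot": [0, 0.3, 0]},
  {"dp": [0.26, 0.3, 0.13], "delta_rot": [0, 0.3, 0]},
  {"dp": [0.26, 0.6, 0.13], "delta_rot": [0, 0.3, 0]},
  {"dp": [0.26, 0.9, 0.13], "delta_rot": [0, 0.3, 0]},
  {"dp": [0.26, 1, 0.13], "delta_rot": [0, 0.3, 0]},
  {"dp": [0.26, 1, 0.13], "delta_rot": [0, 0.3, 0]},
  {"dp": [0.26, 1, 0.13], "delta_rot": [0, 0.3, 0]},
  {"dp": [0.26, 1, 0.13], "delta_rot": [0, 0.3, 0]},
])

```text
t: 13.17
position: [438.6, -119.5, 203.9]
eef_rot: [0.331, -0.625, 0.625, -0.331]
wrist_force: [-0.2, -1.2, -1.1]
gripper_width: 30.6
```

Run:
```python
from h import *
rows(((439,-117.2,196),-123.8),((439,-117.2,190),-123.8))
```

```text
t 13.1667 p [ 438.6 -119.5  203.9] jaw -124.15 ydown [ 0. -0. -1.] F [-0.2 -1.2 -1.1] M [-0.02 -0.01 -0.02] w 30.57 q [-0.75  0.42  1.26  1.94 -0.45  1.11 -1.48]
[-0.21, 0.79, -0.1] [-0.0, -0.3, -0.0]
[-0.21, 1.39, -0.1] [-0.0, -0.3, -0.0]
```

>>> step_arm([
  {"dp": [-0.2, 0, -0.1], "delta_rot": [0, -0.3, 0]},
  {"dp": [-0.2, 0, -0.1], "delta_rot": [0, -0.3, 0]},
  {"dp": [-0.2, 0, -0.1], "delta_rot": [0, -0.3, 0]},
  {"dp": [-0.2, 0, -0.1], "delta_rot": [0, -0.3, 0]},
  {"dp": [-0.2, 0, -0.1], "delta_rot": [0, -0.3, 0]},
  {"dp": [-0.2, 0, -0.1], "delta_rot": [0, -0.3, 0]},
  {"dp": [-0.2, 0, -0.1], "delta_rot": [0, -0.3, 0]},
  {"dp": [-0.2, 0, -0.1], "delta_rot": [0, -0.3, 0]},
])

```text
t: 13.83
position: [438.8, -117.3, 203.9]
eef_rot: [0.333, -0.624, 0.624, -0.333]
wrist_force: [0.6, -0.2, -0.2]
gripper_width: 30.5
```

Run:
```python
from h import *
for i in range(3):
    rows(((439,-117.2,190),-123.8)); arm.read_camera('side')
```

```text
t 13.8333 p [ 438.8 -117.3  203.9] jaw -123.86 ydown [ 0. -0. -1.] F [ 0.6 -0.2 -0.2] M [-0.01  0.03  0.04] w 30.45 q [-0.75  0.42  1.26  1.94 -0.44  1.11 -1.48]
[-0.02, 1.39, 0.01] [-0.0, -0.1, -0.0]
t 13.8833 p [ 438.8 -117.3  203.9] jaw -123.85 ydown [ 0. -0. -1.] F [-0.6 -0.4 -0.4] M [ 0.01 -0.01 -0.03] w 30.27 q [-0.75  0.42  1.25  1.94 -0.44  1.11 -1.48]
[-0.02, 1.39, 0.01] [-0.0, -0.1, 0.0]
t 13.9333 p [ 438.8 -117.3  203.9] jaw -123.86 ydown [ 0.  0. -1.] F [ 0.8 -0.  -0.6] M [-0.06  0.08  0.03] w 30.28 q [-0.75  0.42  1.25  1.94 -0.44  1.11 -1.48]
[-0.02, 1.39, 0.01] [-0.0, -0.1, -0.0]
```

>>> step_arm([
  {"dp": [0, 0.3, 0], "delta_rot": [0, 0, 0]},
  {"dp": [0, 0.6, 0], "delta_rot": [0, 0, 0]},
  {"dp": [0, 0.8, 0], "delta_rot": [0, 0, 0]},
  {"dp": [0, 1, 0], "delta_rot": [0, 0, 0]},
  {"dp": [0, 1.2, 0], "delta_rot": [0, 0, 0]},
  {"dp": [0, 1.4, 0], "delta_rot": [0, 0, 0]},
  {"dp": [0, 1.4, 0], "delta_rot": [0, 0, 0]},
  {"dp": [0, 1.4, 0], "delta_rot": [0, 0, 0]},
])

```text
t: 14.65
position: [438.9, -117.2, 189.8]
eef_rot: [0.333, -0.624, 0.624, -0.333]
wrist_force: [-0.3, 0.6, -0.2]
gripper_width: 29.9
```

Run:
```python
from h import *
rows(((439,-117.2,182),-123.8))
```

```text
t 14.65 p [ 438.9 -117.2  189.8] jaw -123.85 ydown [ 0. -0. -1.] F [-0.3  0.6 -0.2] M [ 0.02 -0.18  0.03] w 29.88 q [-0.73  0.44  1.23  1.96 -0.47  1.08 -1.46]
[-0.0, 0.78, 0.0] [-0.0, -0.1, -0.0]
```

>>> step_arm([
  {"dp": [0, 0.2, 0], "delta_rot": [0, 0, 0]},
  {"dp": [0, 0.4, 0], "delta_rot": [0, 0, 0]},
  {"dp": [0, 0.6, 0], "delta_rot": [0, 0, 0]},
  {"dp": [0, 0.8, 0], "delta_rot": [0, 0, 0]},
  {"dp": [0, 1, 0], "delta_rot": [0, 0, 0]},
  {"dp": [0, 1, 0], "delta_rot": [0, 0, 0]},
  {"dp": [0, 1, 0], "delta_rot": [0, 0, 0]},
  {"dp": [0, 1, 0], "delta_rot": [0, 0, 0]},
])

```text
t: 15.32
position: [438.9, -117.2, 179.8]
eef_rot: [0.333, -0.624, 0.624, -0.333]
wrist_force: [1.7, 1.4, -1.8]
gripper_width: 30.1
```

Run:
```python
from h import *
rows(((439,-117.2,168.5),-123.8))
```

```text
t 15.3167 p [ 438.9 -117.2  179.8] jaw -123.84 ydown [ 0.  0. -1.] F [ 1.7  1.4 -1.8] M [ 0.07 -0.3   0.02] w 30.07 q [-0.72  0.45  1.21  1.97 -0.49  1.06 -1.45]
[-0.0, 1.13, 0.01] [-0.0, -0.0, -0.0]
```

Sliding freely; lower the last 11 mm.

>>> step_arm([
  {"dp": [0, 0.2, 0], "delta_rot": [0, 0, 0]},
  {"dp": [0, 0.4, 0], "delta_rot": [0, 0, 0]},
  {"dp": [0, 0.6, 0], "delta_rot": [0, 0, 0]},
  {"dp": [0, 0.8, 0], "delta_rot": [0, 0, 0]},
  {"dp": [0, 1, 0], "delta_rot": [0, 0, 0]},
  {"dp": [0, 1.1, 0], "delta_rot": [0, 0, 0]},
  {"dp": [0, 1.1, 0], "delta_rot": [0, 0, 0]},
  {"dp": [0, 1.1, 0], "delta_rot": [0, 0, 0]},
])

```text
t: 15.98
position: [438.9, -117.2, 168.7]
eef_rot: [0.333, -0.624, 0.624, -0.333]
wrist_force: [2.0, 0.2, -2.2]
gripper_width: 30.3
```

Run:
```python
from h import *
rows(((439,-117.2,168.5),-123.8))
s=snap('side'); save(s,'pics/v9.png',(195,155,275,215),9)
```

```text
t 15.9833 p [ 438.9 -117.2  168.7] jaw -123.85 ydown [ 0. -0. -1.] F [ 2.   0.2 -2.2] M [ 0.05 -0.41 -0.01] w 30.27 q [-0.7   0.46  1.2   1.98 -0.5   1.04 -1.43]
[-0.0, 0.02, 0.01] [-0.0, -0.0, -0.0]
```

View pics/v9.png

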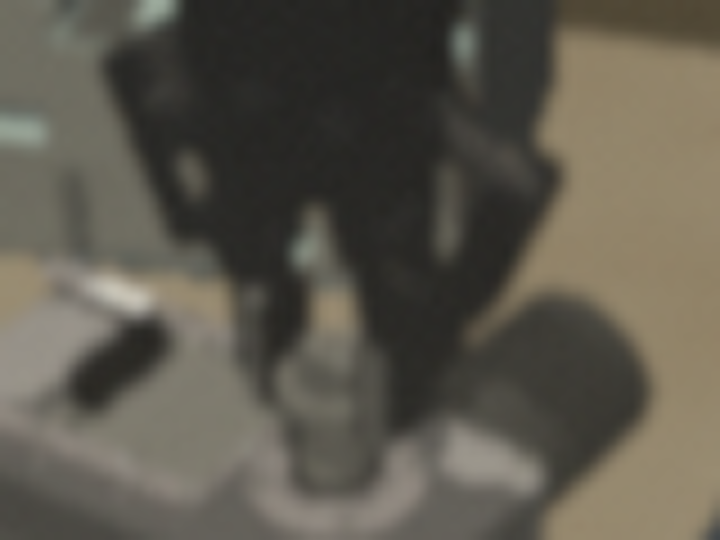

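Run:
```python
from h import *
d=ld('side'); p=pts(d)
for z0 in (118,110,106,102,98,94,90,86):  # foremost points per height near axis
    m=(abs(p[...,2]-z0)<2.5)&(np.hypot(p[...,0]-439,p[...,1]+117.2)<26)&(d['range_z']>0)
    q=p[m][:,:2]-[439,-117.2]; 
    f=q@[-.829,.559]; l=q@[.559,.829]; k=abs(l)<9
    print(z0,len(q),'front reach',np.sort(f[k])[-4:].round(1))
print(arm.read_state()['qd']); print(arm.job_done())
```

```text
118 35 front reach [6.5 6.5 6.5 6.8]
110 61 front reach [16.  16.2 16.4 16.8]
106 36 front reach [20.6 21.2 21.8 23.4]
102 23 front reach [15.8 16.5 16.8 21.2]
98 13 front reach [14.5 15.1 15.4 19.4]
94 4 front reach [10.7 15.1 15.4]
90 2 front reach [3.]
86 10 front reach [5.7 6.  6.  9.8]
[-6.80537914e-04 -1.18985314e-03 -9.01008958e-06  3.13836155e-04
 -2.11219401e-04  1.86814012e-03 -1.57700607e-03]
the job is handed in; nothing more can be done
None
```

The job is done and handed in at about 16 s of the 67 s allowed. No verdict is reported, so what follows rests on my own checks.

- **Cover:** I pinched the rib and slid the cover about 42 mm until it pushed back with about 11 N at the end stop. A later top picture showed it shut.
- **Shaft:** I gripped it across the flat (the gripper read 15.6 mm, and reads about 0.8 mm small) and turned it about −62°. A close-up afterwards showed the flat facing the front of the drive, to within what I could read from the picture. The grip reading rose to 16.0 mm at the end of the turn, which could mean the shaft lagged by a few degrees, inside the limit.
- **Collar:** I picked it up from the cases, turned it about 18.5° and lowered it onto the shaft. It is still held with the grip set to 35 N.
    - **Fit:** Forces were under about 3 N on the way down, so it did not jam.
    - **Height:** By the arm's reading the collar covers about 94 to 110 mm, leaving about 10 mm of shaft showing and about 16 mm clear of the boss.
    - **Side depth data:** It showed the flat's face 6.5 mm out on the front side and the collar's ring at 16 mm. Points out to about 21 mm on the front at mid height fit the set screw. The arm was at rest.

**Not checked directly:** the arm hid the collar from the top camera at the end, so the screw's angle rests on the collar's first measured angle (two estimates, 2° apart) and the side depth data. No check failed. Nothing lying on the bench was touched as far as I could tell, though I took no final picture of those things.

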